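# Clamp the stamping block in the ratchet vise

## Robot

A 6-joint arm with a two-finger parallel gripper is mounted at the origin on the work surface. World frame = base frame: x ahead of the robot, y to its left, z up, the work surface at z = 0. Lengths are in m, angles in rad, forces in N, time in s.
With the tool pointing down it reaches from about 0.35 to 0.875 m from the base axis. Payload 4.2 kg.
Tool frame: the origin (TCP) lies at the very end of the fingers, on their centre line; the grasp point (between the pads) lies 19 mm behind it; z points along the fingers, y is the line along which they close (so a half turn about z gives the same grasp; the last joint's range is limited). The gripper opens to 85 mm and grips with 20 to 120 N. Pads are 22 mm wide; open, the fingers measure 114 mm over their backs; the gripper's body (76 mm by 85 mm) begins 54 mm behind the grasp point. The pads swing forward as they close: fully open they stand 13 mm farther back than shut.
Start: joints at [-0.89, 0.385, 0.008, 0, -1.194, -0.259], TCP at [0.256, -0.57, 0.231] pointing down, gripper open.
Joint ranges: [-3.14, 3.14], [-1.21, 2.06], [-1.07, 1.41], [-3.16, 2.05], [-2.99, -0.16], [-3.1, 3.1]. Speed limits (rad/s): [2.79, 2.79, 3.14, 3.14, 3.14, 3.14].

## Interface

Orientations are given as a unit quaternion [x, y, z, w].
In Python, from bench import readout, imaging, job, look_for, tip_of gives the robot as it stands.
- The arm moves only by the shell command python3 -m crank 'ROWS'. ROWS is JSON, a list that holds one entry, the list of rows, each a list of 5 numbers: the finger opening in mm, from 0 to 85.4, then the shift along the tool's x, y, z as a fraction of full scale, then the turn about the tool's z as a fraction of full scale. In form: [[[fingers, dx, dy, dz, yaw], ...]]. A call has 1 to 10 rows; each row is the pose to reach, as a shift and turn from the pose commanded when the call began, along the tool's axes at that moment; what a row does not reach only later rows make up. Full scale, the value 1, is 250 mm for a shift and 90 degrees for a turn. A row lasts 1/10 s, in which the tool goes at most 50 mm and 8.59 degrees, less where a joint would pass 70% of its speed; a pose out of reach is approached as far as the arm can. A call with a number of a shift or a turn outside -1 to 1 is refused whole. A call with a gripper value outside its range is refused whole. The fingers move at their own pace and stop on an object; the grip force is fixed at half the most. Time passes only in rows, so rows that repeat a pose let the fingers close. It gives the time, the measured TCP pose, the force, the opening and the grip force at its end, in the units of the state.
- readout.get_obs(): the state, without advancing time (a new reading comes with each control period).
- imaging.read_camera(name): name is "scene" or "top"; returns a dict with "frame" (420x560x3 uint8, red, green, blue), "K" (3x3 intrinsics, pixels), "distortion" ([k1, k2, p1, p2, k3] as OpenCV has them; the pictures are not rectified), "view" (4x4, takes a point from world to camera coordinates). Camera axes: x right, y up, looking along -z (the intrinsics and any distortion apply to the point x, -y, -z); pixel columns grow to the right and rows downward; lengths in m; the calibration is good to about 2 mm. A picture is of the moment at which its call begins. There is no depth.
- job.job_done(): hands the job in; it is judged then, once.
Trained networks look in a picture, given as the dict that the camera call returned (one of the last four; its "shot" number tells which), for a name from the list of things; names that differ only in an ending like _2 or _b are one class to them, and where a whole thing is asked for, a point or a joint stands for the part that bears it (a point fixed in the world has none). Each returns a list of dicts, best first, with "p" (0 to 1); they miss things now and then, are a little off and sometimes report something else, mostly with a low value. They report only what shows in the picture. A call takes as long as a camera call. They do not tell look-alikes from the thing itself.
- look_for(picture, thing): "position" ([x, y, z] in m, in the coordinates of the camera as it stood for that picture, good to about 4 mm: the middle of the surface that is visible of it).
- tip_of(picture, thing): "position" ([x, y, z] in m, in the coordinates of the camera as it stood for that picture, good to about 4 mm: a listed point, or the origin of a listed thing).
The state is a dict: "clock": time; "joint_pos": joint angles; "dq": joint speeds; "effort": joint torques, N m; "ee_pos": TCP position; "eef_rot": TCP orientation; "wrist_force": force on the tool from outside, world axes, zero at the start; "torque": the same for the moment, N m; "gripper_width": finger opening in m; "finger_force": force on a finger pad.
Only numpy, scipy, OpenCV 4.12 (cv2) and the standard library are available. Lean on these libraries where they do the work, as an engineer would, in place of code of your own. Each camera call takes 0.05 s, during which the arm holds its last target. There are 200 camera calls.

## Task

The ratchet vise on the bench was left set to loosen, with the white stamping block lying free between its jaws. Flip the red direction paddle over to the tighten (clockwise) side, then swing the handle back and forth to wind the jaw in until the block is held firmly between the rubber pad and the back stop, and let go. Feel for it and stop at about 40 N of grip: under 15 N the block is loose and over 80 N the pad is crushed; do not disturb the punch box, the graver or the mallet.

Things in the scene. Friction and masses are not known exactly. Their poses are not given: they have to be found in the camera images.
- ratchet_axis (a point): Point on the vertical ratchet axis, 82 mm above the table (top of the brass cap on the handle's hub), fixed to the vise. Its axes are the vise's: z up, jaws on the -y side, the handle points to -x when its joint reads 0.
- handle (a joint): Ratchet handle angle, rad: 0 = pointing to the vise's -x, positive = clockwise seen from above, stops at +-0.75. Black bar 24 mm wide, top 78 mm above the table, reaching 165 mm from the axis. Stays where left; swinging it free takes 2 to 4 N at the knob (teeth click every 0.39 rad). After each reversal up to 0.5 rad of swing is lost before the pawl bites a tooth.
- knob (a point): Centre of the upright wooden knob fixed on the handle: post 22 mm in diameter, 78 to 126 mm above the table, this point at 102 mm, 150 mm from the ratchet axis. Winding the jaw in freely takes about 9 N across the knob; every 10 N of grip on the block adds about 1.2 N while it moves (less once the hand rests), over some 0.5 mm of jaw travel (4 mm at the knob).
- pawl (a joint): Direction pawl angle relative to the handle, rad, positive = clockwise from above, stops at +-0.42, sprung away from 0. Negative (start, -0.42 to -0.14) = loosen: counter-clockwise strokes open the jaw. Positive = tighten: clockwise strokes drive the jaw in, counter-clockwise ones are free. Reads only about 0.15 while its tip rides on a tooth. Pivots on the handle 55 mm from the ratchet axis.
- paddle (a point): Middle of the pawl's upright red paddle: 14 mm along the handle, 10 mm across, 80 to 106 mm above the table (point at 93 mm), 38 mm out from the pawl pivot, 93 mm from the ratchet axis, 57 mm from the knob's centre. Push it across the handle, clockwise, with about 2 to 5 N; it snaps over past the middle (up to 32 mm of travel end to end).
- jaw: Moving jaw: steel plate 100 x 8 x 32 mm with a black rubber pad, driven by the ratchet wheel towards the vise's -y, 18 mm per rad. Its origin lies on the ratchet axis at table level when fully open (the start) and moves with the jaw; the pad's face is 57 to 65 mm from it towards -y (worn by an unknown amount). Stays where left.
- back_stop: Fixed rear jaw bolted to the base plate: green painted steel, 100 x 24 x 32 mm, origin at the middle of its underside (12 mm above the table); its clamping face is 12 mm from the origin towards the vise's +y.
- block: White nylon stamping block, loose, 90 mm (x) x 60 mm (y) x 40 mm tall, 0.2 to 0.35 kg, origin under its centre; stands on the base plate some mm off the back stop, slightly askew. The jaw pushes it square against the stop: 24 to 42 mm of jaw travel closes all gaps.
- punch_box: Bystander: blue box 60 x 50 x 38 mm with steel punches up to 72 mm tall, loose, origin under its centre.
- graver: Bystander: hand graver 185 mm long with a wooden handle, loose, lying along its x, origin at the ferrule (middle of its length), at table level.
- mallet: Bystander: mallet 310 mm long lying along its x, head 100 mm across at +115 mm, loose, origin at table level.
- vise: The vise, fixed to the bench: black base plate 120 mm (x) by 270 mm (y from -215 to +55 mm), 12 mm thick; green gear case 94 x 90 mm, top 48 mm above the table; on it a steel ratchet wheel of 16 teeth, 64 mm across, with the handle above it. Origin on the ratchet axis at table level, axes as for ratchet_axis.
Things that resemble listed ones, but are neither listed nor needed, are in the scene too. Of the things shaped like the block, the white one is meant.

How it is judged:
By the outcome, as a careful person would: the job done as asked, in the order asked, and still so for the second after the job is handed in, with the robot touching nothing.
It also fails if it takes over 72 s, if anything falls off the work surface, if the arm or the gripper's body presses on something with over 40 N, if the wrist force passes 120 N, or if a joint passes its speed limit or range.

## Working session

There is one attempt and no reset: what is moved stays moved. The work goes in short steps, Python scripts to look and compute and a shell command to move; the robot and the scene stay as the last step left them, time stands still between calls to the robot, and variables do not carry over. Pictures are saved under pics/ and viewed, at most 10 in all, crops included, and the job is handed in when it is done.

```bash
mkdir -p pics; cat > h.py <<'E'
import numpy as np, cv2
from bench import readout, imaging, job, look_for, tip_of
def cam(n): return imaging.read_camera(n)
def w(pic,p):
    V=np.array(pic["view"]); return (np.linalg.inv(V)@np.r_[p,1])[:3]
def px(pic,P):
    V=np.array(pic["view"]); c=(V@np.r_[P,1])[:3]*[1,-1,-1]
    return cv2.projectPoints(c[None],np.zeros(3),np.zeros(3),np.array(pic["K"]),np.array(pic["distortion"]))[0].ravel()
def ray(pic,u,v,z):
    V=np.linalg.inv(np.array(pic["view"]))
    a=cv2.undistortPoints(np.array([[[u,v]]],float),np.array(pic["K"]),np.array(pic["distortion"])).ravel()
    d=V[:3,:3]@np.array([a[0],-a[1],-1]); o=V[:3,3]; return o+d*(z-o[2])/d[2]
def save(pic,f,s=1,crop=None):
    im=pic["frame"][:,:,::-1]
    if crop: im=im[crop[1]:crop[3],crop[0]:crop[2]]
    cv2.imwrite("pics/"+f,cv2.resize(im,None,fx=s,fy=s,interpolation=cv2.INTER_CUBIC))
E
python3 - <<'E'
from h import *
np.set_printoptions(precision=4,suppress=True)
for n in ("top","scene"):
    p=cam(n); save(p,n+"1.png",1.4)
    for t in "ratchet_axis knob paddle jaw back_stop block punch_box graver mallet".split():
        for r in tip_of(p,t)[:2]:
            W=w(p,r["position"]); print(n,t,round(r["p"],2),W,px(p,W).round())
print(readout.get_obs())
E
```

```text
top ratchet_axis 0.67 [0.6486 0.0316 0.0835] [302. 202.]
top ratchet_axis 0.23 [ 0.4909 -0.3604 -0.0014] [442. 261.]
top knob 0.97 [0.5011 0.042  0.1076] [300. 258.]
top paddle 0.59 [0.5563 0.0323 0.0915] [303. 237.]
top back_stop 0.58 [ 0.6347 -0.1297  0.0084] [359. 211.]
top block 0.93 [ 0.4524 -0.1588  0.0004] [372. 277.]
top block 0.71 [ 0.752  -0.2645 -0.0012] [402. 171.]
top punch_box 0.61 [0.4662 0.3667 0.0001] [180. 275.]
top graver 0.57 [ 0.4921 -0.3598  0.0012] [442. 260.]
top mallet 0.7 [0.5662 0.5032 0.0006] [133. 240.]
scene ratchet_axis 0.85 [0.6493 0.0285 0.0823] [265. 216.]
scene knob 0.91 [0.4984 0.0411 0.097 ] [285. 170.]
scene paddle 0.6 [0.5538 0.0359 0.0941] [278. 185.]
scene back_stop 0.93 [ 0.627  -0.1297  0.0146] [209. 213.]
scene block 0.94 [ 0.6457 -0.0825  0.0125] [224. 222.]
scene block 0.9 [ 0.444  -0.1613  0.0021] [221. 165.]
scene punch_box 0.73 [0.4586 0.3656 0.0035] [404. 207.]
scene graver 0.57 [ 0.493  -0.3635  0.0037] [148. 162.]
scene mallet 0.72 [0.5704 0.5006 0.0032] [454. 251.]
scene mallet 0.3 [0.4597 0.3685 0.0032] [405. 207.]
{'clock': 1.0, 'joint_pos': array([-0.8904,  0.3847,  0.0079,  0.    , -1.194 , -0.2586]), 'dq': array([-0.0004,  0.0005, -0.0018, -0.0002,  0.0002,  0.0001]), 'effort': array([ -0.0001, -39.2096,  18.8623,   4.1908,  -0.0003,  -0.    ]), 'ee_pos': array([ 0.2559, -0.5702,  0.2313]), 'eef_rot': array([-0.2093,  0.9778,  0.    , -0.    ]), 'wrist_force': array([-0.3645, -0.0948, -0.0936]), 'torque': array([-0.0353, -0.0234,  0.0317]), 'finger_force': 0.0, 'gripper_width': 0.08518473384109232}
```

```bash
python3 - <<'E'
from h import *
p=cam("top"); save(p,"topc.png",4,(220,150,420,300))
E
```

```text
(no output)
```

View pics/topc.png

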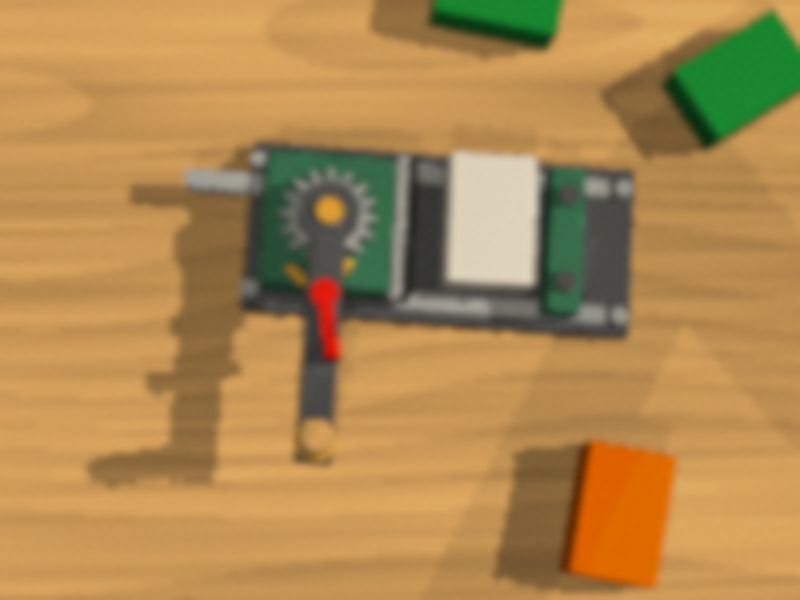

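View pics/scene1.png

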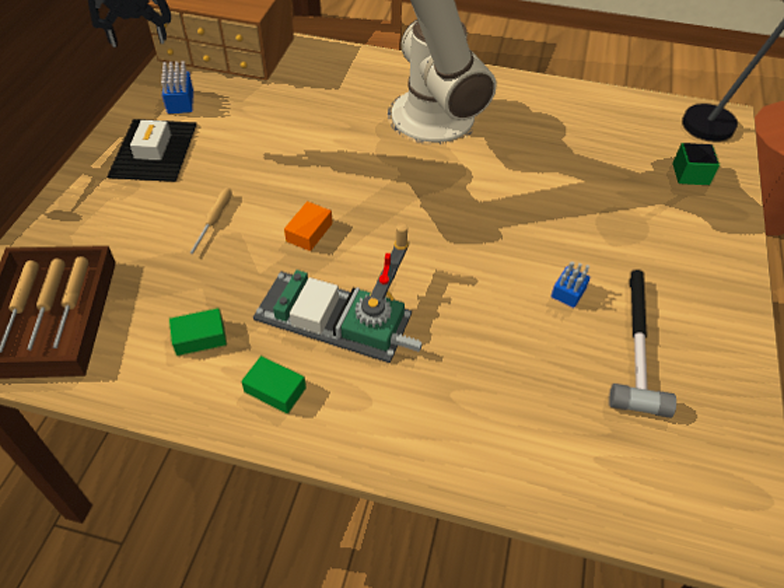

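The white block in the vise is at full-image pixel (342,204). The orange block at (375,278) and the two green ones at (345,153) and (405,170) are look-alikes outside the vise, and the crop confirms this. The handle points to world -x at about 0 rad. The red paddle sits slightly on the ccw (world -y) side, and the knob is near (0.50, 0.042). I'll move to above the -y side of the paddle first.

```bash
cat >> h.py <<'E'
from scipy.spatial.transform import Rotation as Rn
def st():
    o=readout.get_obs(); R=Rn.from_quat(o["eef_rot"]).as_matrix()
    print("t",round(o["clock"],2),"p",o["ee_pos"].round(4),"xang",round(float(np.degrees(np.arctan2(R[1,0],R[0,0]))),1),"F",o["wrist_force"].round(2),"w",round(o["gripper_width"],4),"q",o["joint_pos"].round(2)); return o,R
def to(P,xang=None):
    o,R=st(); d=R.T@(np.array(P)-o["ee_pos"])/.25
    y=0
    if xang is not None:
        y=-((xang-np.degrees(np.arctan2(R[1,0],R[0,0]))+180)%360-180)/90
    print("row",d.round(3),round(float(y),3))
E
python3 -m crank '[[[0,-0.9,0.69,0,0],[0,-0.9,0.69,0,0],[0,-0.9,0.69,0,0],[0,-0.9,0.69,0,0],[0,-0.9,0.69,0,0],[0,-0.9,0.69,0,0]]]'
python3 -m crank '[[[0,-0.8,0.6,0,0],[0,-0.8,0.6,0,0],[0,-0.8,0.6,0,0],[0,-0.8,0.6,0,0],[0,-0.8,0.6,0,0],[0,-0.8,0.6,0,0]]]'
python3 - <<'E'
from h import *
to((0.556,-0.018,0.2),176)
E
```

```text
clock: 1.65
ee_pos: [0.3915, -0.3183, 0.2317]
eef_rot: [-0.21, 0.978, -0.0, 0.0]
wrist_force: [0.1, 0.5, 0.1]
gripper_width: -0.0003
finger_force: 0.0
clock: 2.25
ee_pos: [0.5143, -0.0977, 0.2314]
eef_rot: [-0.213, 0.977, -0.0, 0.001]
wrist_force: [-0.8, 0.4, 0.2]
gripper_width: 0.0002
finger_force: 0.0
t 2.25 p [ 0.5143 -0.0977  0.2314] xang -155.5 F [-0.83  0.44  0.22] w 0.0002 q [ 0.12  0.21 -0.24 -0.   -1.12 -1.26]
row [-0.284  0.221  0.126] 0.317
```

```bash
python3 -m crank '[[[0,-0.28,0.22,0.12,0.317],[0,-0.28,0.22,0.12,0.317],[0,-0.28,0.22,0.12,0.317],[0,-0.28,0.22,0.12,0.317],[0,-0.28,0.22,0.12,0.317],[0,-0.28,0.22,0.12,0.317]]]'
python3 - <<'E'
from h import *
to((0.556,-0.018,0.088),176)
p=cam("top"); save(p,"top3.png",4,(220,150,420,300))
for t in ("knob","paddle"):
  for n in ("top","scene"):
    q=cam(n)
    for r in tip_of(q,t)[:1]: print(n,t,r["p"],w(q,r["position"]).round(4))
E
```

```text
clock: 2.85
ee_pos: [0.5529, -0.0235, 0.2014]
eef_rot: [0.038, 0.999, 0.0, 0.0]
wrist_force: [-0.4, -0.4, -0.2]
gripper_width: 0.0004
finger_force: 0.0
t 2.85 p [ 0.5529 -0.0235  0.2014] xang 175.7 F [-0.38 -0.37 -0.17] w 0.0004 q [ 0.25  0.29 -0.22  0.   -1.07 -1.9 ]
row [-0.011  0.023  0.454] -0.004
top knob 0.5 [0.4975 0.0445 0.1051]
scene knob 0.81 [0.4955 0.0429 0.1021]
scene paddle 0.52 [0.5526 0.0351 0.0928]
```

View pics/top3.png

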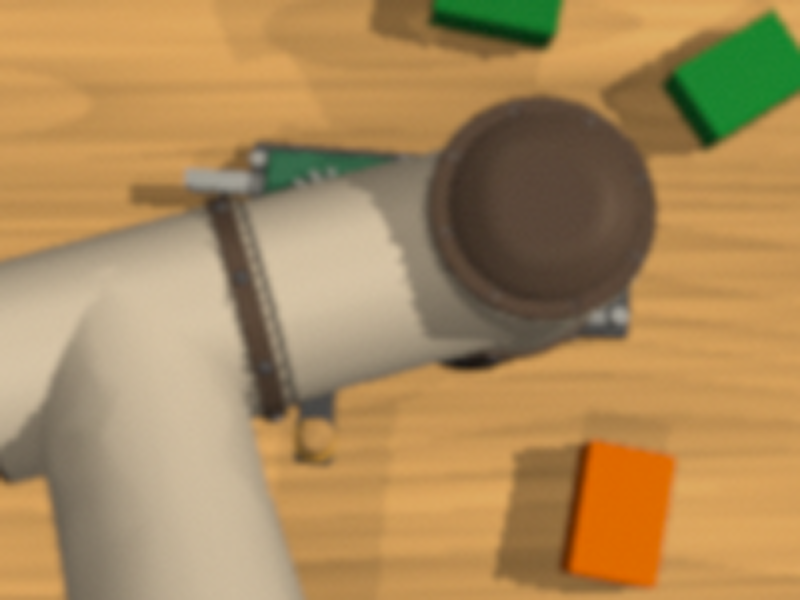

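The arm covers the vise in the top view; the knob is still visible at crop (317,440), where it was before. Next I'll descend beside the paddle and push slowly towards +y.

```bash
python3 -m crank '[[[0,-0.01,0.02,0.2,0],[0,-0.01,0.02,0.4,0],[0,-0.01,0.02,0.452,0],[0,-0.01,0.02,0.452,0]]]'
python3 -m crank '[[[0,0,0.04,0,0],[0,0,0.06,0,0],[0,0,0.08,0,0],[0,0,0.1,0,0]]]'
python3 -m crank '[[[0,0,0.02,0,0],[0,0,0.04,0,0],[0,0,0.06,0,0]]]'
python3 - <<'E'
from h import *
st()
q=cam("scene"); save(q,"s4.png",5,(200,120,340,240))
for t in ("knob","paddle"):
    for r in tip_of(q,t)[:1]: print(t,r["p"],w(q,r["position"]).round(4))
E
```

```text
clock: 3.7
ee_pos: [0.554, -0.0188, 0.0855]
eef_rot: [0.038, 0.999, -0.001, -0.003]
wrist_force: [-0.3, 0.0, 0.4]
gripper_width: -0.0001
finger_force: 0.0
clock: 4.1
ee_pos: [0.5584, 0.0074, 0.0895]
eef_rot: [0.038, 0.999, 0.0, 0.001]
wrist_force: [0.5, -0.5, -0.3]
gripper_width: 0.0001
finger_force: 0.0
clock: 4.4
ee_pos: [0.5586, 0.0218, 0.0884]
eef_rot: [0.038, 0.999, -0.0, -0.0]
wrist_force: [0.1, -0.9, -0.1]
gripper_width: 0.0
finger_force: 0.3
t 4.4 p [0.5586 0.0218 0.0884] xang 175.6 F [ 0.05 -0.94 -0.14] w 0.0 q [ 0.33  0.42 -0.34  0.   -0.81 -1.98]
knob 0.8 [0.4993 0.0418 0.1012]
paddle 0.47 [0.5534 0.0437 0.0944]
```

View pics/s4.png

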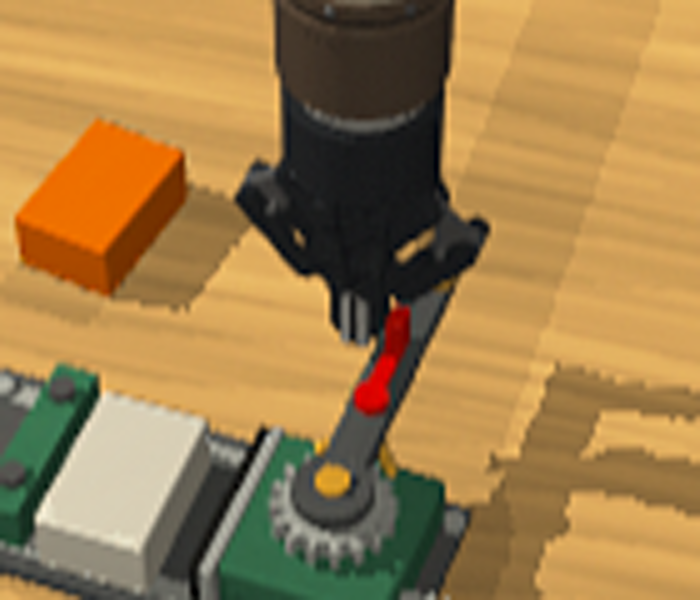

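The fingertips at crop (355,330) have just touched the red paddle at (397,335), which has begun to move. I'll keep pushing.

```bash
python3 -m crank '[[[0,0,0.015,0,0],[0,0,0.03,0,0],[0,0,0.045,0,0]]]'
python3 -m crank '[[[0,0,0.015,0,0],[0,0,0.03,0,0]]]'
python3 - <<'E'
from h import *
st()
q=cam("scene"); save(q,"s5.png",5,(200,120,340,240))
for t in ("knob","paddle"):
    for r in tip_of(q,t)[:1]: print(t,r["p"],w(q,r["position"]).round(4))
E
```

```text
clock: 4.85
ee_pos: [0.5597, 0.0324, 0.0883]
eef_rot: [0.038, 0.999, -0.0, -0.0]
wrist_force: [1.0, -3.6, -0.3]
gripper_width: 0.0001
finger_force: 1.7
clock: 5.05
ee_pos: [0.5608, 0.0405, 0.0884]
eef_rot: [0.038, 0.999, 0.0, 0.0]
wrist_force: [1.7, -2.5, -0.1]
gripper_width: -0.0004
finger_force: 1.3
t 5.05 p [0.5608 0.0405 0.0884] xang 175.6 F [ 1.74 -2.52 -0.07] w -0.0004 q [ 0.36  0.42 -0.33  0.   -0.81 -2.01]
knob 0.68 [0.5018 0.0559 0.0991]
paddle 0.58 [0.5547 0.0626 0.0984]
```

View pics/s5.png

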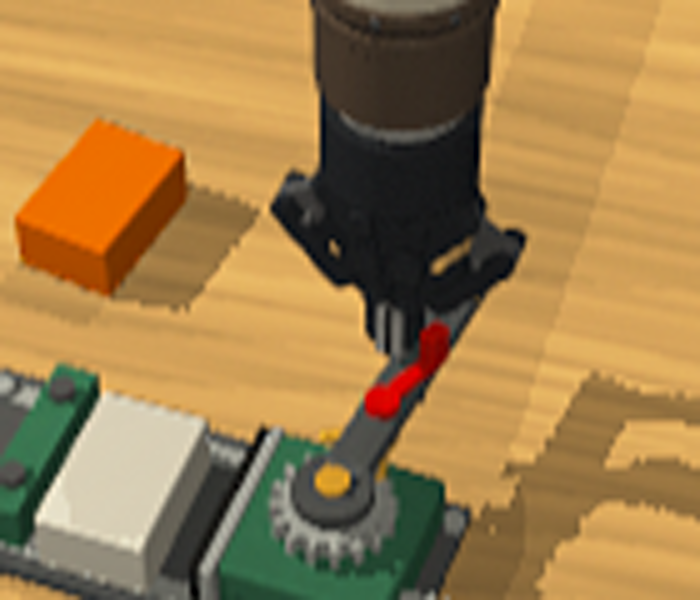

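The paddle now lies on the far (clockwise) side of the handle at crop (433,345), about 17 mm past its centreline, and the push force has dropped. The pawl is flipped. Next, back off, rise, and straddle the knob.

```bash
python3 -m crank '[[[0,0,-0.06,0,0],[0,0,-0.08,-0.1,0],[0,0,-0.08,-0.26,0],[45,0,-0.08,-0.26,0]]]'
python3 - <<'E'
from h import *
to((0.502,0.0557,0.152),170)
for n in ("scene","top"):
  q=cam(n)
  for t in ("knob","paddle"):
    for r in tip_of(q,t)[:1]: print(n,t,r["p"],w(q,r["position"]).round(4))
E
```

```text
clock: 5.6
ee_pos: [0.562, 0.0202, 0.1588]
eef_rot: [0.038, 0.999, 0.001, 0.005]
wrist_force: [0.0, 0.4, 0.1]
gripper_width: 0.013
finger_force: 0.0
t 5.6 p [0.562  0.0202 0.1588] xang 175.7 F [0.02 0.36 0.15] w 0.013 q [ 0.32  0.34 -0.26  0.   -0.96 -1.97]
row [0.25  0.124 0.025] 0.063
scene knob 0.92 [0.5009 0.0588 0.1025]
scene paddle 0.69 [0.5592 0.0662 0.0951]
top knob 0.54 [0.5021 0.063  0.1033]
top paddle 0.39 [0.5029 0.0635 0.1045]
```

```bash
python3 -m crank '[[[45,0.2,0.14,0,0.08],[45,0.25,0.14,0.02,0.08],[45,0.25,0.14,0.02,0.08],[45,0.25,0.14,0.15,0.08],[45,0.25,0.14,0.25,0.08],[45,0.25,0.14,0.25,0.08]]]'
python3 - <<'E'
from h import *
st()
q=cam("scene"); save(q,"s6.png",5,(220,90,360,210))
for t in ("knob","paddle"):
    for r in tip_of(q,t)[:1]: print(t,r["p"],w(q,r["position"]).round(4))
E
```

```text
clock: 6.5
ee_pos: [0.4969, 0.0588, 0.0874]
eef_rot: [0.101, 0.995, -0.002, -0.004]
wrist_force: [-0.8, -0.5, -0.2]
gripper_width: 0.0451
finger_force: 0.0
t 6.5 p [0.4969 0.0588 0.0874] xang 168.4 F [-0.75 -0.51 -0.19] w 0.0451 q [ 0.44  0.34 -0.48 -0.   -0.76 -2.22]
knob 0.75 [0.5015 0.0569 0.0975]
paddle 0.5 [0.5607 0.062  0.0951]
```

View pics/s6.png

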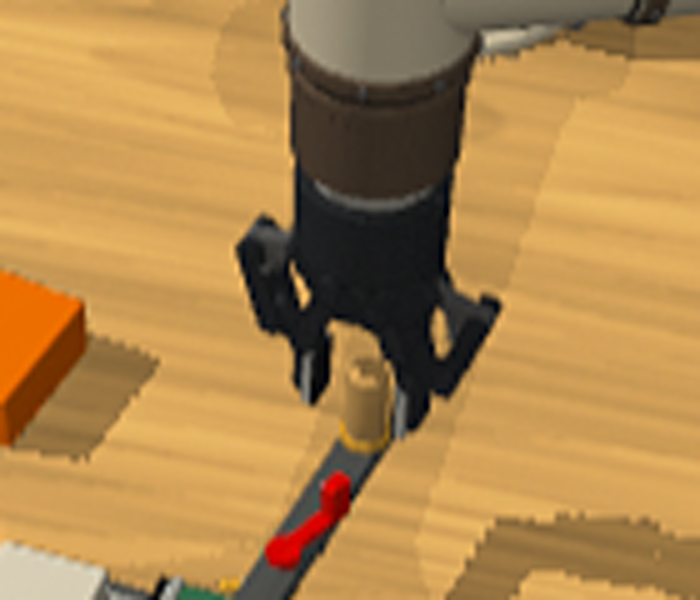

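The fingers straddle the wooden knob at crop (365,400), and the paddle at (335,490) is on the cw side. I'll cage the knob and work out the ccw arc.

```bash
cat >> h.py <<'E'
A=np.array([0.649,0.030]); TH=0.067
def arc(hs,z=0.089,lead=0.0):
    o,R=st(); x0=np.arctan2(R[1,0],R[0,0])
    d=o["ee_pos"][:2]-A; print("hnow",round(float(np.arctan2(d[1],-d[0])-TH),3),"r",round(float(np.hypot(*d)),4))
    for h in hs:
        f=h+TH; P=np.r_[A+.15*np.array([-np.cos(f),np.sin(f)]),z]
        s=R.T@(P-o["ee_pos"])/.25; y=-((np.pi-f-x0+np.pi)%(2*np.pi)-np.pi)/(np.pi/2)
        print(round(h,3),s.round(3).tolist(),round(float(y),3))
E
python3 -m crank '[[[24,-0.015,0,0,0],[24,-0.015,0,0,0],[24,-0.015,0,0,0]]]'
python3 - <<'E'
from h import *
arc(np.linspace(0,-.7,8))
q=cam("scene")
for t in ("knob","paddle","jaw","ratchet_axis"):
    for r in tip_of(q,t)[:1]: print(t,r["p"],w(q,r["position"]).round(4))
E
```

```text
clock: 6.95
ee_pos: [0.5046, 0.06, 0.0921]
eef_rot: [0.101, 0.995, 0.001, 0.002]
wrist_force: [0.9, 3.2, 0.9]
gripper_width: 0.024
finger_force: 1.2
t 6.95 p [0.5046 0.06   0.0921] xang 168.5 F [0.9  3.22 0.92] w 0.024 q [ 0.44  0.34 -0.46  0.   -0.76 -2.21]
hnow 0.138 r 0.1475
0.0 [0.005, -0.082, 0.012] -0.086
-0.1 [-0.006, -0.141, 0.012] -0.149
-0.2 [-0.023, -0.199, 0.012] -0.213
-0.3 [-0.046, -0.255, 0.012] -0.277
-0.4 [-0.073, -0.308, 0.012] -0.34
-0.5 [-0.107, -0.358, 0.012] -0.404
-0.6 [-0.145, -0.404, 0.012] -0.468
-0.7 [-0.187, -0.447, 0.012] -0.531
knob 0.68 [0.5012 0.0577 0.1022]
paddle 0.58 [0.5588 0.0651 0.0942]
jaw 0.37 [0.4594 0.3691 0.002 ]
ratchet_axis 0.84 [0.6464 0.0283 0.0843]
```

```bash
python3 -m crank '[[[24,0.005,-0.08,0.01,-0.086],[24,-0.006,-0.14,0.01,-0.15],[24,-0.023,-0.2,0.01,-0.213],[24,-0.046,-0.255,0.01,-0.277],[24,-0.073,-0.308,0.01,-0.34],[24,-0.107,-0.358,0.01,-0.404],[24,-0.145,-0.404,0.01,-0.468],[24,-0.187,-0.447,0.01,-0.531],[24,-0.187,-0.447,0.01,-0.531]]]'
python3 - <<'E'
from h import *
arc(np.linspace(-.6,.2,9))
for n in ("scene","top"):
  q=cam(n)
  for t in ("knob","paddle"):
    for r in tip_of(q,t)[:1]: print(t,r["p"],w(q,r["position"]).round(4))
E
```

```text
clock: 8.1
ee_pos: [0.5256, -0.0609, 0.0877]
eef_rot: [-0.31, 0.951, 0.0, -0.001]
wrist_force: [0.4, 0.4, 0.4]
gripper_width: 0.0239
finger_force: 0.5
t 8.1 p [ 0.5256 -0.0609  0.0877] xang -143.9 F [0.43 0.43 0.45] w 0.0239 q [ 0.19  0.38 -0.41  0.   -0.78 -1.13]
hnow -0.702 r 0.1532
-0.6 [-0.016, 0.061, -0.005] 0.062
-0.5 [-0.025, 0.12, -0.005] 0.126
-0.4 [-0.039, 0.179, -0.005] 0.189
-0.3 [-0.06, 0.235, -0.005] 0.253
-0.2 [-0.086, 0.289, -0.005] 0.317
-0.1 [-0.117, 0.34, -0.005] 0.38
0.0 [-0.153, 0.388, -0.005] 0.444
0.1 [-0.194, 0.432, -0.005] 0.508
0.2 [-0.239, 0.472, -0.005] 0.571
knob 0.86 [ 0.5272 -0.0651  0.0999]
paddle 0.46 [ 0.5674 -0.0126  0.0951]
paddle 0.47 [ 0.5703 -0.0176  0.0954]
```

```bash
python3 -m crank '[[[24,-0.016,0.06,0,0.062],[24,-0.025,0.12,0,0.126],[24,-0.039,0.18,0,0.19],[24,-0.06,0.235,0,0.253],[24,-0.086,0.289,0,0.317],[24,-0.117,0.34,0,0.38],[24,-0.153,0.388,0,0.444],[24,-0.194,0.432,0,0.508],[24,-0.239,0.472,0,0.571]]]'
python3 - <<'E'
from h import *
arc(np.linspace(.3,.7,5))
q=cam("scene")
for t in ("knob","paddle"):
    for r in tip_of(q,t)[:1]: print(t,r["p"],w(q,r["position"]).round(4))
E
```

```text
clock: 9.3
ee_pos: [0.5031, 0.0693, 0.0881]
eef_rot: [0.134, 0.991, -0.002, -0.001]
wrist_force: [3.4, -10.7, -1.1]
gripper_width: 0.0242
finger_force: 4.7
t 9.3 p [0.5031 0.0693 0.0881] xang 164.6 F [  3.41 -10.68  -1.1 ] w 0.0242 q [ 0.46  0.35 -0.46  0.   -0.76 -2.3 ]
hnow 0.196 r 0.1511
0.3 [-0.007, 0.062, -0.004] 0.063
0.4 [-0.016, 0.122, -0.004] 0.126
0.5 [-0.031, 0.18, -0.005] 0.19
0.6 [-0.051, 0.236, -0.005] 0.254
0.7 [-0.077, 0.29, -0.005] 0.317
knob 0.79 [0.5038 0.0648 0.1018]
paddle 0.7 [ 0.492  -0.3627  0.0012]
```

```bash
python3 -m crank '[[[24,-0.007,0.062,0,0.063],[24,-0.016,0.122,0,0.126],[24,-0.031,0.18,0,0.19],[24,-0.051,0.236,0,0.254],[24,-0.073,0.28,0,0.305],[24,-0.073,0.28,0,0.305]]]'
python3 - <<'E'
from h import *
arc(np.linspace(.6,-.2,9))
q=cam("scene"); save(q,"s7.png",5,(180,120,320,240))
E
```

```text
clock: 10.05
ee_pos: [0.5382, 0.1328, 0.0876]
eef_rot: [0.363, 0.932, -0.002, -0.002]
wrist_force: [-4.5, -1.5, 1.8]
gripper_width: 0.0239
finger_force: 1.9
t 10.05 p [0.5382 0.1328 0.0876] xang 137.4 F [-4.51 -1.51  1.83] w 0.0239 q [ 0.53  0.42 -0.35 -0.   -0.81 -2.85]
hnow 0.681 r 0.1511
0.6 [-0.006, -0.049, -0.005] -0.049
0.5 [-0.014, -0.108, -0.005] -0.113
0.4 [-0.027, -0.167, -0.005] -0.176
0.3 [-0.046, -0.223, -0.004] -0.24
0.2 [-0.071, -0.278, -0.004] -0.304
0.1 [-0.101, -0.33, -0.004] -0.367
-0.0 [-0.137, -0.378, -0.004] -0.431
-0.1 [-0.177, -0.423, -0.004] -0.495
-0.2 [-0.221, -0.464, -0.004] -0.558
```

View pics/s7.png

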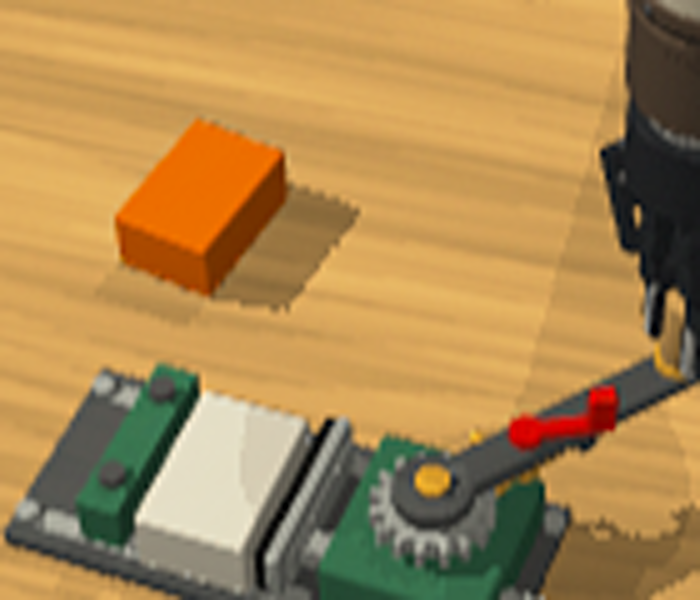

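The jaw (crop (330,450)) has wound in close to the block at (220,480), so the tighten side works. Now the free return stroke.

```bash
python3 -m crank '[[[24,-0.006,-0.049,0,-0.049],[24,-0.014,-0.108,0,-0.113],[24,-0.027,-0.167,0,-0.176],[24,-0.046,-0.223,0,-0.24],[24,-0.071,-0.278,0,-0.304],[24,-0.101,-0.33,0,-0.367],[24,-0.137,-0.378,0,-0.431],[24,-0.177,-0.423,0,-0.495],[24,-0.221,-0.464,0,-0.558]]]'
python3 - <<'E'
from h import *
arc(np.linspace(-.3,-.7,5))
E
```

```text
clock: 11.0
ee_pos: [0.5033, 0.0112, 0.0888]
eef_rot: [-0.069, 0.998, 0.001, 0.002]
wrist_force: [1.5, 2.3, -0.6]
gripper_width: 0.0239
finger_force: 1.1
t 11.0 p [0.5033 0.0112 0.0888] xang -172.0 F [ 1.48  2.29 -0.55] w 0.0239 q [ 0.34  0.34 -0.48 -0.   -0.75 -1.78]
hnow -0.195 r 0.1469
-0.3 [0.01, -0.063, -0.001] -0.06
-0.4 [0.001, -0.122, -0.001] -0.124
-0.5 [-0.013, -0.18, -0.001] -0.187
-0.6 [-0.034, -0.237, -0.001] -0.251
-0.7 [-0.059, -0.291, -0.001] -0.315
```

```bash
python3 -m crank '[[[24,0.01,-0.063,0,-0.06],[24,0,-0.122,0,-0.124],[24,-0.013,-0.18,0,-0.187],[24,-0.034,-0.237,0,-0.251],[24,-0.059,-0.291,0,-0.315],[24,-0.059,-0.291,0,-0.315]]]'
python3 - <<'E'
from h import *
arc([-.6,-.5,-.4,-.35,-.3,-.25,-.2])
q=cam("top"); 
for t in ("jaw","block","back_stop"):
    for r in tip_of(q,t)[:2]: print(t,r["p"],w(q,r["position"]).round(4))
save(q,"top8.png",5,(270,165,390,265))
E
```

```text
clock: 11.6
ee_pos: [0.5282, -0.0599, 0.0886]
eef_rot: [-0.308, 0.951, -0.0, 0.001]
wrist_force: [-0.3, 0.5, -0.3]
gripper_width: 0.024
finger_force: 0.0
t 11.6 p [ 0.5282 -0.0599  0.0886] xang -144.1 F [-0.35  0.46 -0.26] w 0.024 q [ 0.19  0.38 -0.41 -0.   -0.78 -1.14]
hnow -0.707 r 0.1505
-0.6 [-0.005, 0.064, -0.002] 0.06
-0.5 [-0.013, 0.123, -0.002] 0.124
-0.4 [-0.028, 0.182, -0.002] 0.187
-0.35 [-0.037, 0.21, -0.002] 0.219
-0.3 [-0.048, 0.238, -0.002] 0.251
-0.25 [-0.06, 0.266, -0.002] 0.283
-0.2 [-0.074, 0.292, -0.002] 0.315
block 0.96 [ 0.7486 -0.2656 -0.0019]
block 0.88 [ 0.6481 -0.0828  0.0097]
back_stop 0.55 [ 0.6381 -0.1317  0.0107]
```

View pics/top8.png

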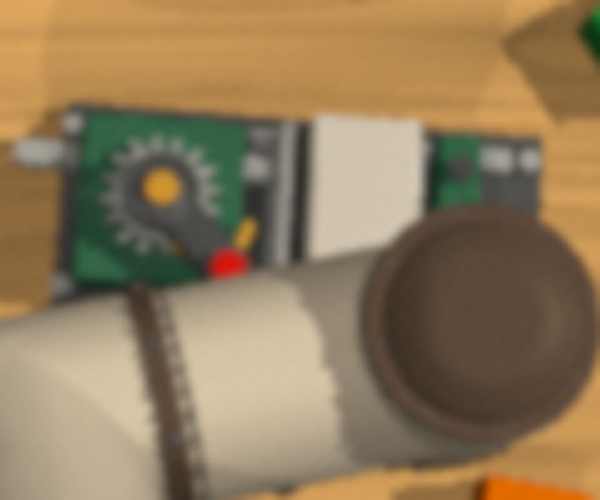

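In the top view the jaw plate and pad (crop (290,190)) are about 4 mm from the block (365,190), with about 8 mm to the stop (460,165). That leaves roughly 10–14 mm of jaw travel, or 0.55–0.8 rad. I'll wind on, watching the force.

```bash
python3 -m crank '[[[24,-0.005,0.064,0,0.06],[24,-0.013,0.123,0,0.124],[24,-0.028,0.182,0,0.187],[24,-0.037,0.21,0,0.219],[24,-0.048,0.238,0,0.251],[24,-0.06,0.266,0,0.283],[24,-0.074,0.292,0,0.315]]]'
python3 - <<'E'
from h import *
arc(np.arange(-.17,.09,.03))
E
```

```text
clock: 12.5
ee_pos: [0.4988, 0.0098, 0.0885]
eef_rot: [-0.066, 0.998, -0.001, -0.0]
wrist_force: [3.2, -9.2, -1.0]
gripper_width: 0.0242
finger_force: 4.6
t 12.5 p [0.4988 0.0098 0.0885] xang -172.5 F [ 3.21 -9.21 -0.98] w 0.0242 q [ 0.35  0.33 -0.49  0.   -0.75 -1.79]
hnow -0.201 r 0.1515
-0.17 [-0.006, 0.018, -0.002] 0.018
-0.14 [-0.007, 0.036, -0.002] 0.037
-0.11 [-0.008, 0.054, -0.002] 0.056
-0.08 [-0.01, 0.072, -0.002] 0.075
-0.05 [-0.013, 0.09, -0.002] 0.094
-0.02 [-0.016, 0.108, -0.002] 0.113
0.01 [-0.019, 0.126, -0.002] 0.133
0.04 [-0.023, 0.143, -0.002] 0.152
0.07 [-0.028, 0.161, -0.002] 0.171
```

```bash
cat >> h.py <<'E'
def ft():
    o=readout.get_obs(); d=o["ee_pos"][:2]-A; f=np.arctan2(d[1],-d[0]); F=o["wrist_force"]
    print("Ft",round(float(-(F[0]*np.sin(f)+F[1]*np.cos(f))),2),"Fr",round(float(-F[0]*np.cos(f)+F[1]*np.sin(f)),2))
E
python3 -m crank '[[[24,-0.006,0.018,0,0.018],[24,-0.007,0.036,0,0.037],[24,-0.008,0.054,0,0.056],[24,-0.01,0.072,0,0.075],[24,-0.013,0.09,0,0.094]]]'|grep force
python3 - <<'E'
from h import *
ft();arc(np.arange(-.03,.07,.02))
E
```

```text
wrist_force: [-0.0, -9.8, 3.5]
finger_force: 4.7
Ft 9.76 Fr -0.06
t 13.0 p [0.4972 0.0315 0.0884] xang 179.1 F [-0.04 -9.76  3.45] w 0.0241 q [ 0.39  0.33 -0.49  0.   -0.76 -1.98]
hnow -0.057 r 0.1518
-0.03 [-0.007, 0.016, -0.002] 0.013
-0.01 [-0.008, 0.028, -0.002] 0.026
0.01 [-0.008, 0.04, -0.003] 0.039
0.03 [-0.009, 0.052, -0.003] 0.051
0.05 [-0.01, 0.064, -0.003] 0.064
```

```bash
python3 -m crank '[[[24,-0.007,0.016,0,0.013],[24,-0.008,0.028,0,0.026],[24,-0.008,0.04,0,0.039],[24,-0.009,0.052,0,0.051],[24,-0.01,0.064,0,0.064]]]'|grep force
python3 - <<'E'
from h import *
ft();arc(np.arange(.07,.16,.02))
q=cam("top"); 
save(q,"top9.png",5,(270,165,390,265))
E
```

```text
wrist_force: [-3.8, -8.7, 4.8]
finger_force: 4.8
Ft 9.1 Fr 2.82
t 13.5 p [0.4982 0.0468 0.0881] xang 173.3 F [-3.81 -8.73  4.8 ] w 0.024 q [ 0.42  0.34 -0.48  0.   -0.76 -2.11]
hnow 0.044 r 0.1518
0.07 [-0.007, 0.016, -0.004] 0.013
0.09 [-0.007, 0.028, -0.004] 0.025
0.11 [-0.008, 0.04, -0.004] 0.038
0.13 [-0.009, 0.052, -0.004] 0.051
0.15 [-0.01, 0.064, -0.004] 0.064
```

View pics/top9.png

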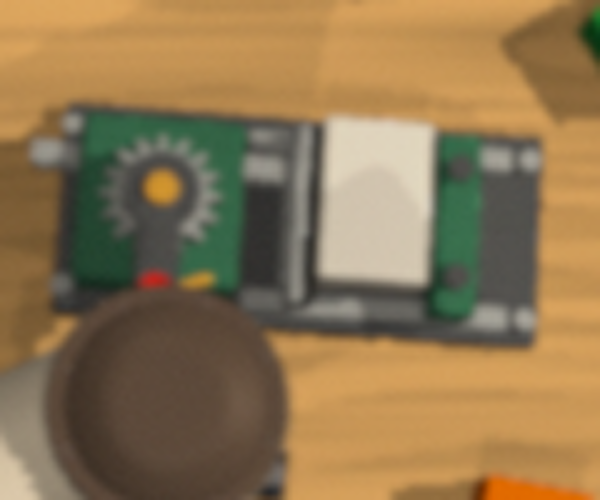

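The block (crop (378,200)) has been pushed to about 3 mm from the stop (455,220). Going finer from here.

```bash
python3 -m crank '[[[24,-0.005,0.016,0,0.013],[24,-0.005,0.028,0,0.025],[24,-0.006,0.034,0,0.032]]]'|grep force
python3 - <<'E'
from h import *
ft();arc(np.arange(.105,.2,.01))
E
```

```text
wrist_force: [-5.8, -8.6, 6.1]
finger_force: 4.8
Ft 9.44 Fr 4.35
t 13.85 p [0.4996 0.0548 0.0877] xang 170.4 F [-5.84 -8.6   6.09] w 0.024 q [ 0.43  0.34 -0.47  0.   -0.77 -2.17]
hnow 0.098 r 0.1515
0.105 [-0.006, 0.004, -0.005] 0.003
0.115 [-0.006, 0.01, -0.005] 0.009
0.125 [-0.006, 0.016, -0.006] 0.016
0.135 [-0.006, 0.022, -0.006] 0.022
0.145 [-0.006, 0.028, -0.006] 0.028
0.155 [-0.007, 0.034, -0.006] 0.035
0.165 [-0.007, 0.04, -0.006] 0.041
0.175 [-0.008, 0.046, -0.006] 0.047
0.185 [-0.008, 0.052, -0.006] 0.054
0.195 [-0.009, 0.058, -0.006] 0.06
```

```bash
python3 -m crank '[[[24,-0.006,0.01,-0.006,0.009],[24,-0.006,0.016,-0.006,0.016],[24,-0.006,0.022,-0.006,0.022]]]'|grep force
python3 -c "
from h import *
ft();arc([.16])"
python3 -m crank '[[[24,0,0.006,0,0.006],[24,0,0.012,0,0.013],[24,0,0.018,0,0.019]]]'|grep force
python3 -c "
from h import *
ft();arc(np.arange(.175,.24,.01))"
```

```text
wrist_force: [-5.7, -8.6, 0.6]
finger_force: 4.8
Ft 9.55 Fr 3.93
t 14.15 p [0.5004 0.0594 0.0878] xang 168.4 F [-5.71 -8.61  0.59] w 0.0242 q [ 0.44  0.35 -0.46 -0.   -0.77 -2.21]
hnow 0.128 r 0.1515
0.16 [-0.006, 0.019, -0.005] 0.015
wrist_force: [-5.8, -7.9, 0.9]
finger_force: 4.8
Ft 9.0 Fr 3.87
t 14.45 p [0.5012 0.0638 0.0877] xang 166.6 F [-5.78 -7.91  0.86] w 0.0242 q [ 0.45  0.35 -0.46 -0.   -0.78 -2.25]
hnow 0.158 r 0.1516
0.175 [-0.006, 0.01, -0.005] 0.006
0.185 [-0.006, 0.016, -0.005] 0.012
0.195 [-0.007, 0.022, -0.005] 0.018
0.205 [-0.007, 0.028, -0.005] 0.025
0.215 [-0.007, 0.034, -0.005] 0.031
0.225 [-0.007, 0.04, -0.006] 0.038
0.235 [-0.008, 0.046, -0.006] 0.044
```

```bash
python3 -m crank '[[[24,-0.002,0.008,0,0.006],[24,-0.002,0.014,0,0.012],[24,-0.003,0.02,0,0.018]]]'|grep force
python3 -c "
from h import *
ft();arc([.21,.22,.23])"
```

```text
wrist_force: [-8.9, -7.1, 2.3]
finger_force: 4.9
Ft 9.12 Fr 6.79
t 14.75 p [0.5023 0.0683 0.0877] xang 165.0 F [-8.87 -7.11  2.29] w 0.0239 q [ 0.46  0.35 -0.46 -0.   -0.78 -2.29]
hnow 0.188 r 0.1517
0.21 [-0.007, 0.013, -0.005] 0.01
0.22 [-0.007, 0.019, -0.006] 0.016
0.23 [-0.007, 0.025, -0.006] 0.023
```

```bash
python3 -m crank '[[[24,0.004,0.006,0,0.006],[24,0.004,0.012,0,0.012],[24,0.004,0.018,0,0.018]]]'|grep force
python3 -c "
from h import *
ft();arc([.23,.24,.25])"
```

```text
wrist_force: [-4.6, -8.3, 0.0]
finger_force: 4.8
Ft 9.24 Fr 2.06
t 15.05 p [0.5035 0.0732 0.0878] xang 163.4 F [-4.6  -8.27  0.04] w 0.0242 q [ 0.46  0.35 -0.45 -0.   -0.78 -2.32]
hnow 0.221 r 0.1518
0.23 [-0.007, 0.005, -0.005] 0.005
0.24 [-0.007, 0.011, -0.005] 0.011
0.25 [-0.007, 0.017, -0.005] 0.018
```

```bash
python3 -m crank '[[[24,0.001,0.006,0,0.006],[24,0.001,0.012,0,0.012],[24,0.001,0.018,0,0.018]]]'|grep force
python3 -c "
from h import *
ft();arc([.26,.27,.28])
q=cam('top');save(q,'top10.png',5,(270,165,390,265))"
```

```text
wrist_force: [-4.9, -8.4, -0.2]
finger_force: 4.7
Ft 9.47 Fr 1.99
t 15.35 p [0.5048 0.0776 0.0877] xang 161.8 F [-4.85 -8.37 -0.18] w 0.0242 q [ 0.47  0.36 -0.45 -0.   -0.78 -2.36]
hnow 0.252 r 0.1519
0.26 [-0.007, 0.005, -0.005] 0.006
0.27 [-0.008, 0.011, -0.005] 0.012
0.28 [-0.008, 0.017, -0.005] 0.019
```

View pics/top10.png

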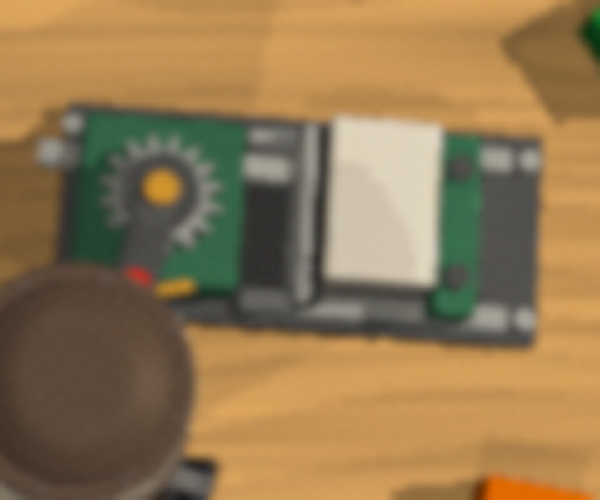

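The block's far edge (crop (441,200)) now overlaps the stop's near edge, so contact is imminent. From here I go by force only.

```bash
python3 -m crank '[[[24,0,0.006,0,0.006],[24,0,0.012,0,0.012]]]'|grep force
python3 -c "
from h import *
ft();arc([.28])"
```

```text
wrist_force: [-5.1, -8.3, -0.4]
finger_force: 4.8
Ft 9.46 Fr 2.03
t 15.6 p [0.5057 0.0804 0.0878] xang 160.7 F [-5.05 -8.25 -0.41] w 0.024 q [ 0.47  0.36 -0.45 -0.   -0.78 -2.38]
hnow 0.271 r 0.1519
0.28 [-0.008, 0.005, -0.005] 0.007
```

```bash
python3 -m crank '[[[24,0,0.006,0,0.006],[24,0,0.012,0,0.012]]]'|grep force
python3 -c "
from h import *
ft();arc([.3])"
```

```text
wrist_force: [-5.4, -9.7, 0.6]
finger_force: 5.2
Ft 10.97 Fr 1.73
t 15.8 p [0.5066 0.083  0.0877] xang 159.6 F [-5.45 -9.68  0.63] w 0.0238 q [ 0.48  0.36 -0.44 -0.   -0.78 -2.4 ]
hnow 0.29 r 0.152
0.3 [-0.008, 0.006, -0.005] 0.007
```

```bash
python3 -m crank '[[[24,0,0.006,0,0.006]]]'|grep force
python3 -c "
from h import *
ft();st()"
```

```text
wrist_force: [-4.5, -9.0, 0.1]
finger_force: 5.3
Ft 9.97 Fr 0.98
t 15.9 p [0.5071 0.0843 0.0877] xang 159.1 F [-4.48 -8.96  0.07] w 0.0242 q [ 0.48  0.36 -0.44 -0.   -0.78 -2.42]
```

```bash
python3 -m crank '[[[24,0,0.006,0,0.006]]]'|grep force
python3 -c "
from h import *
ft();st()"
```

```text
wrist_force: [-4.8, -10.0, -0.4]
finger_force: 5.5
Ft 11.05 Fr 0.85
t 16.0 p [0.5075 0.0856 0.0877] xang 158.6 F [-4.84 -9.97 -0.44] w 0.0238 q [ 0.48  0.36 -0.44 -0.   -0.78 -2.43]
```

```bash
python3 -m crank '[[[24,0,0.006,0,0.006]]]'|grep force
python3 -c "
from h import *
ft();st()"
```

```text
wrist_force: [-6.0, -10.8, -0.2]
finger_force: 5.6
Ft 12.25 Fr 1.57
t 16.1 p [0.5081 0.0869 0.0877] xang 158.0 F [ -6.04 -10.77  -0.17] w 0.0242 q [ 0.48  0.36 -0.44 -0.   -0.79 -2.44]
```

```bash
python3 -m crank '[[[24,0,0.004,0,0.004]]]'|grep force
python3 -c "
from h import *
ft();st()"
```

```text
wrist_force: [-6.2, -10.4, 0.8]
finger_force: 5.7
Ft 12.01 Fr 1.81
t 16.2 p [0.5084 0.0878 0.0877] xang 157.7 F [ -6.24 -10.42   0.81] w 0.0242 q [ 0.49  0.37 -0.44 -0.   -0.79 -2.45]
```

```bash
python3 -m crank '[[[24,0,0.005,0,0.005]]]'|grep force
python3 -c "
from h import *
ft();st()"
```

```text
wrist_force: [-5.6, -9.9, 0.1]
finger_force: 5.8
Ft 11.3 Fr 1.36
t 16.3 p [0.5088 0.0888 0.0877] xang 157.2 F [-5.62 -9.9   0.13] w 0.0243 q [ 0.49  0.37 -0.43 -0.   -0.79 -2.46]
```

```bash
python3 -m crank '[[[24,0,0.004,0,0.004]]]'|grep force
python3 -c "
from h import *
ft();st()"
```

```text
wrist_force: [-6.1, -11.4, -0.2]
finger_force: 5.9
Ft 12.89 Fr 1.1
t 16.4 p [0.5092 0.0897 0.0877] xang 156.9 F [ -6.07 -11.42  -0.2 ] w 0.0243 q [ 0.49  0.37 -0.43  0.   -0.79 -2.46]
```

```bash
python3 -m crank '[[[24,0,0.006,0,0.006]]]'|grep force
python3 -c "
from h import *
ft();st()"
```

```text
wrist_force: [-6.3, -11.1, 0.3]
finger_force: 6.1
Ft 12.64 Fr 1.32
t 16.5 p [0.5097 0.0909 0.0877] xang 156.3 F [ -6.27 -11.06   0.25] w 0.0241 q [ 0.49  0.37 -0.43  0.   -0.79 -2.47]
```

```bash
python3 -m crank '[[[24,0,0.006,0,0.006]]]'|grep force
python3 -c "
from h import *
ft();st()"
```

```text
wrist_force: [-4.6, -11.1, 0.8]
finger_force: 6.2
Ft 12.01 Fr -0.35
t 16.6 p [0.5102 0.0922 0.0877] xang 155.8 F [ -4.6  -11.1    0.79] w 0.0238 q [ 0.49  0.37 -0.43  0.   -0.79 -2.49]
```

```bash
python3 -m crank '[[[24,0,0.006,0,0.006],[24,0,0.012,0,0.012]]]'|grep force
python3 -c "
from h import *
ft();arc([.4])"
```

```text
wrist_force: [-4.4, -12.4, 1.0]
finger_force: 6.5
Ft 13.13 Fr -1.29
t 16.8 p [0.5113 0.0948 0.0877] xang 154.7 F [ -4.42 -12.43   1.02] w 0.0242 q [ 0.5   0.37 -0.43  0.   -0.79 -2.51]
hnow 0.373 r 0.1521
0.4 [-0.009, 0.016, -0.006] 0.016
```

```bash
python3 -m crank '[[[24,0,0.007,0,0.006]]]'|grep force
python3 -c "
from h import *
ft();st()"
```

```text
wrist_force: [-5.4, -12.0, 1.4]
finger_force: 6.7
Ft 13.15 Fr -0.32
t 16.9 p [0.512  0.0962 0.0876] xang 154.1 F [ -5.44 -11.98   1.37] w 0.0238 q [ 0.5   0.37 -0.42  0.   -0.79 -2.52]
```

```bash
python3 -m crank '[[[24,0,0.007,0,0.006]]]'|grep force
python3 -c "
from h import *
ft();st()"
```

```text
wrist_force: [-5.3, -12.1, 0.9]
finger_force: 6.9
Ft 13.18 Fr -0.6
t 17.0 p [0.5127 0.0977 0.0876] xang 153.6 F [ -5.32 -12.08   0.87] w 0.0243 q [ 0.5   0.37 -0.42  0.   -0.79 -2.53]
```

The estimate is now about 36–45 N of grip, so I'll open, rise and clear.

```bash
python3 -m crank '[[[45,0,0,0,0],[45,0,0,0,0],[45,0,0,0,0],[45,0,0,-0.15,0],[45,0,0,-0.3,0],[45,0,0,-0.45,0],[45,0.1,0,-0.5,0]]]'
python3 -c "
from h import *
st()
for n in ('scene','top'):
  q=cam(n)
  for t in ('knob','paddle','block','back_stop','punch_box','graver','mallet'):
    for r in tip_of(q,t)[:2]: print(n,t,round(r['p'],2),w(q,r['position']).round(4))"
```

```text
clock: 17.7
ee_pos: [0.5005, 0.1148, 0.2194]
eef_rot: [0.227, 0.974, 0.003, 0.004]
wrist_force: [0.1, 0.5, -0.4]
gripper_width: 0.0448
finger_force: 0.0
t 17.7 p [0.5005 0.1148 0.2194] xang 153.7 F [ 0.07  0.47 -0.36] w 0.0448 q [ 0.54  0.2  -0.29  0.   -1.07 -2.57]
scene knob 0.62 [0.5069 0.0779 0.1014]
scene knob 0.53 [ 0.6471 -0.093   0.014 ]
scene paddle 0.66 [0.5673 0.0795 0.0945]
scene block 0.93 [ 0.6443 -0.0938  0.0109]
scene block 0.93 [ 0.4459 -0.1621  0.0038]
scene back_stop 0.84 [ 0.627  -0.128   0.0113]
scene back_stop 0.4 [0.5097 0.078  0.1016]
scene punch_box 0.6 [ 0.4608  0.3699 -0.0006]
scene graver 0.69 [ 4.916e-01 -3.638e-01 -2.000e-04]
scene mallet 0.71 [0.5691 0.5028 0.0028]
top paddle 0.62 [0.5685 0.0775 0.0917]
top block 0.97 [ 0.4507 -0.1655  0.0012]
top block 0.95 [ 8.176e-01 -9.720e-02 -8.000e-04]
top back_stop 0.68 [ 0.635  -0.1327  0.0098]
top punch_box 0.42 [ 4.622e-01  3.675e-01 -1.000e-04]
top punch_box 0.19 [6.482e-01 3.170e-02 4.000e-04]
top graver 0.94 [ 0.4929 -0.3619 -0.0014]
top mallet 0.67 [ 0.5677  0.5026 -0.0023]
top mallet 0.63 [6.473e-01 4.000e-04 1.900e-03]
```

The knob now reads about 15 mm back (ccw) from where I left it. I'll check numerically whether the jaw moved too, by comparing jaw-plate edge profiles in the top images.

```bash
python3 - <<'E'
from h import *
for i in range(3):
    q=cam("top")
save(q,"now.png",5,(270,165,390,265))
G=lambda f: cv2.imread("pics/"+f,0).astype(np.float32)
g={k:G(k) for k in ("top9.png","top10.png","now.png")}
for name,(x0,x1) in {"jaw":(275,345),"block":(318,345),"stop/plate":(470,560),"case":(60,110)}.items():
  for f in ("top9.png","top10.png"):
    r=[]
    for y in range(150,171,10) if name!="case" else (130,150,170):
        a=g[f][y-10:y+10,x0:x1].mean(0); b=g["now.png"][y-10:y+10,x0-15:x1+15].mean(0)
        c=cv2.matchTemplate(b[None],a[None],cv2.TM_CCOEFF_NORMED).ravel(); r.append(int(c.argmax())-15)
    print(name,f,r)
for k in g: print(k,g[k][150:170,285:350:3].mean(0).astype(int))
E
```

```text
jaw top9.png [8, 8, 8]
jaw top10.png [1, 1, 0]
block top9.png [8, 8, 8]
block top10.png [1, 1, 0]
stop/plate top9.png [0, 0, 0]
stop/plate top10.png [0, 0, 0]
case top9.png [0, -1, -2]
case top10.png [0, 0, -1]
top9.png [ 94  89  91 103 119 133 139 135 115  92  72  78 107 147 179 198 209 210
 211 211 211 210]
top10.png [117 108 101  97  98 103 118 134 147 145 129  99  71  66  90 124 161 180
 196 201 203 203]
now.png [125 119 112 102  97  97 106 118 132 136 128 106  81  73  89 121 160 183
 201 208 211 210]
```

The jaw moved about 0.8 mm past the top10 pose, not the roughly 2.5 mm expected, so the mechanism may have sprung back. I'll re-cage the knob and feel whether it resists at once.

```bash
python3 -c "
from h import *
to((0.509,0.0815,0.15),160);to((0.509,0.0815,0.09),160)"
```

```text
t 18.65 p [0.4971 0.1135 0.2148] xang 153.8 F [-0.38 -0.51  0.05] w 0.0448 q [ 0.54  0.2  -0.3   0.   -1.07 -2.57]
row [-0.099 -0.094  0.259] -0.069
t 18.65 p [0.4971 0.1135 0.2148] xang 153.8 F [-0.38 -0.51  0.05] w 0.0448 q [ 0.54  0.2  -0.3   0.   -1.07 -2.57]
row [-0.099 -0.094  0.499] -0.069
```

```bash
python3 -m crank '[[[50,-0.1,-0.094,0.1,-0.069],[50,-0.1,-0.094,0.24,-0.069],[50,-0.1,-0.094,0.24,-0.069],[50,-0.1,-0.094,0.24,-0.069]]]'
python3 -c "
from h import *
o,R=st()
q=cam('scene')
for t in ('knob','paddle'):
    for r in tip_of(q,t)[:2]: print(t,round(r['p'],2),w(q,r['position']).round(4))
to((0.509,0.0815,0.09),160)"
```

```text
clock: 19.05
ee_pos: [0.5094, 0.0814, 0.1552]
eef_rot: [0.174, 0.985, -0.0, -0.0]
wrist_force: [0.6, -0.3, 0.7]
gripper_width: 0.0502
finger_force: 0.0
t 19.05 p [0.5094 0.0814 0.1552] xang 160.0 F [ 0.6  -0.29  0.7 ] w 0.0502 q [ 0.47  0.27 -0.37  0.   -0.93 -2.39]
knob 0.91 [0.5079 0.08   0.103 ]
paddle 0.65 [0.5677 0.0801 0.0968]
t 19.2 p [0.5103 0.0822 0.1567] xang 160.0 F [ 0.78 -0.2  -0.26] w 0.0501 q [ 0.47  0.27 -0.37  0.   -0.93 -2.39]
row [ 0.005 -0.005  0.267] 0.0
```

```bash
python3 -m crank '[[[50,0.005,-0.005,0.15,0],[50,0.005,-0.005,0.267,0],[50,0.005,-0.005,0.267,0],[30,0.005,-0.005,0.267,0],[24,0.005,-0.005,0.267,0],[24,0.005,-0.005,0.267,0]]]'|grep -A3 ee_pos
python3 -c "
from h import *
ft();arc([.28,.3])"
```

```text
ee_pos: [0.5088, 0.0813, 0.09]
eef_rot: [0.174, 0.985, 0.001, 0.002]
wrist_force: [-0.2, 0.9, -0.3]
gripper_width: 0.024
Ft -0.75 Fr 0.48
t 19.8 p [0.5088 0.0813 0.09  ] xang 160.0 F [-0.2   0.87 -0.31] w 0.024 q [ 0.47  0.35 -0.45  0.   -0.77 -2.39]
hnow 0.284 r 0.1493
0.28 [0.003, -0.002, 0.004] -0.001
0.3 [0.003, 0.01, 0.004] 0.011
```

Knob is centred at h≈0.28. Now I'll push cw gently.

```bash
python3 -m crank '[[[24,0,0.006,0,0.006],[24,0,0.012,0,0.012]]]'|grep force
python3 -c "
from h import *
ft();st()"
python3 -m crank '[[[24,0,0.006,0,0.006],[24,0,0.012,0,0.012]]]'|grep force
python3 -c "
from h import *
ft();st()"
```

```text
wrist_force: [-0.2, -4.5, 2.5]
finger_force: 1.9
Ft 4.29 Fr -1.4
t 20.0 p [0.5088 0.0833 0.0889] xang 158.9 F [-0.22 -4.51  2.47] w 0.0241 q [ 0.48  0.36 -0.45  0.   -0.77 -2.42]
wrist_force: [-1.0, -5.8, 3.5]
finger_force: 2.6
Ft 5.72 Fr -1.17
t 20.2 p [0.5093 0.0855 0.0883] xang 157.8 F [-1.02 -5.75  3.46] w 0.0242 q [ 0.48  0.36 -0.44  0.   -0.77 -2.44]
```

```bash
for i in 1; do python3 -m crank '[[[24,0,0.006,0,0.006],[24,0,0.012,0,0.012]]]'|grep force; done
python3 -c "
from h import *
ft();st()"
python3 -m crank '[[[24,0,0.006,0,0.006],[24,0,0.012,0,0.012]]]'|grep force
python3 -c "
from h import *
ft();st()"
```

```text
wrist_force: [-0.4, -7.4, 4.1]
finger_force: 3.4
Ft 6.99 Fr -2.49
t 20.4 p [0.5102 0.0879 0.0883] xang 156.7 F [-0.39 -7.41  4.06] w 0.0239 q [ 0.48  0.36 -0.44  0.   -0.77 -2.46]
wrist_force: [-0.5, -8.0, 5.2]
finger_force: 4.1
Ft 7.52 Fr -2.71
t 20.6 p [0.5111 0.0901 0.0882] xang 155.6 F [-0.52 -7.98  5.24] w 0.0242 q [ 0.49  0.36 -0.44  0.   -0.77 -2.49]
```

The response is elastic (about 0.65 N/mm) and extrapolates to the previous end force at the previous end point. So only the handle sprang back, and the jaw held. I'll go back to that point and a touch beyond, up to about 14 N.

```bash
python3 -m crank '[[[24,0,0.006,-0.004,0.006],[24,0,0.012,-0.004,0.012],[24,0,0.018,-0.004,0.018],[24,0,0.024,-0.004,0.024],[24,0,0.03,-0.004,0.03]]]'|grep force
python3 -c "
from h import *
ft();st()"
```

```text
wrist_force: [0.3, -14.0, 2.3]
finger_force: 5.9
Ft 12.45 Fr -6.31
t 21.1 p [0.5131 0.0954 0.0883] xang 152.9 F [  0.28 -13.95   2.28] w 0.0239 q [ 0.5   0.37 -0.43  0.   -0.78 -2.54]
```

```bash
python3 -m crank '[[[24,-0.006,0.006,0,0.006],[24,-0.012,0.012,0,0.012]]]'|grep force
python3 -c "
from h import *
ft();st()"
```

```text
wrist_force: [-11.0, -9.9, 10.0]
finger_force: 6.8
Ft 13.73 Fr 5.55
t 21.3 p [0.5137 0.0959 0.088 ] xang 151.7 F [-11.    -9.91   9.96] w 0.0241 q [ 0.5   0.37 -0.42 -0.   -0.79 -2.56]
```

```bash
python3 -m crank '[[[24,0,0.006,0,0.006]]]'|grep force
python3 -c "
from h import *
ft();st()"
```

```text
wrist_force: [-8.7, -11.9, 8.1]
finger_force: 7.1
Ft 14.52 Fr 2.45
t 21.4 p [0.5142 0.097  0.0879] xang 151.2 F [ -8.66 -11.91   8.15] w 0.0239 q [ 0.5   0.38 -0.42  0.   -0.79 -2.57]
```

The force is at about 14.3 N, which is roughly 40 N of grip. Releasing.

```bash
python3 -m crank '[[[45,0,0,0,0],[45,0,0,0,0],[45,0,0,0,0],[45,0,0,-0.15,0],[45,0,0,-0.3,0],[45,0,0,-0.45,0],[45,0.1,0,-0.5,0],[45,0.1,0,-0.5,0],[45,0.1,0,-0.5,0],[45,0.1,0,-0.5,0]]]'|grep -E "clock|ee_pos|force"
python3 -c "
from h import *
st()
q=cam('scene')
for t in ('knob','paddle','block','punch_box','graver','mallet'):
    for r in tip_of(q,t)[:2]: print(t,round(r['p'],2),w(q,r['position']).round(4))
print(job.job_done())"
```

```text
clock: 22.4
ee_pos: [0.498, 0.1134, 0.2132]
wrist_force: [-0.4, -0.2, 0.2]
finger_force: 0.0
t 22.4 p [0.498  0.1134 0.2132] xang 151.3 F [-0.38 -0.23  0.18] w 0.0452 q [ 0.54  0.21 -0.3  -0.   -1.07 -2.61]
knob 0.84 [0.5081 0.0806 0.1002]
knob 0.29 [ 0.6259 -0.1302  0.013 ]
paddle 0.7 [0.5652 0.0787 0.0938]
block 0.92 [ 0.7511 -0.2633 -0.0015]
block 0.91 [ 0.819  -0.0981 -0.0025]
punch_box 0.85 [0.461  0.3696 0.0027]
graver 0.62 [ 0.493  -0.3633  0.0035]
mallet 0.97 [0.5665 0.5009 0.0013]
the job is handed in; nothing more can be done
None
```

I flipped the paddle to tighten, wound the jaw in until the block was held at about 40 N (estimated from the knob force, not measured directly), let go with the arm clear and the bystanders unmoved, and handed in at about 22 s.

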